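# Shut the air valve under the sliding cover

## Robot

A 7-joint arm with a two-finger parallel gripper is mounted at the origin on the work surface. World frame = base frame: x ahead of the robot, y to its left, z up, the work surface at z = 0. Lengths are in mm, angles in rad, forces in N, time in s.
With the tool pointing down it reaches from about 350 to 900 mm from the base axis. Payload 8.1 kg.
Tool frame: the origin (TCP) lies between the finger pads; the fingertips stand env.finger_overhang ahead of it and the grasp point (between the pads) lies 6 mm ahead of it (env.finger_overhang is the distance from the TCP to the fingertips, in mm); z points along the fingers, y is the line along which they close (so a half turn about z gives the same grasp; the last joint's range is limited). The gripper opens to 92 mm and grips with 3 to 60 N. Pads are 19 mm wide; open, the fingers measure 130 mm over their backs; the gripper's body (75 mm by 190 mm) begins 47 mm behind the grasp point.
Start: joints at [1.082, 0.434, 0.025, 1.573, -0.012, 1.134, -0.075], TCP at [235.166, -579.083, 251.742] pointing down, gripper open.
Joint ranges: [-2.62, 2.62], [-0.44, 2.09], [-1.27, 1.32], [0.08, 2.57], [-1.32, 4.46], [0.12, 2], [-2.74, 2.74]. Speed limits (rad/s): [2.22, 2.22, 3.01, 3.01, 3.14, 3.14, 3.14].

## Interface

Orientations are given as a rotation vector (axis times angle).
In Python, from workcell import env, viewer gives the robot as it stands.
- The arm moves only by the shell command python3 -m handwheel 'ROWS' [FORCE]. ROWS is JSON, a list of rows, each a list of 3 entries, a list of its own where there are three numbers: the finger opening in mm, from 0 to 91.8, then the shift along the tool's x, y, z in mm, then the turn, a rotation vector about the tool's x, y, z in degrees. A call has 1 to 5 rows; each row shifts and turns the commanded pose from where the row before left it, along the tool's axes as they then stand; what a row does not reach is not made up. A row lasts 1/8 s, in which the tool goes at most 62.5 mm and 10.7 degrees, less where a joint would pass 70% of its speed; a pose out of reach is approached as far as the arm can. A call is refused whole if a number of a shift passes 62.5 or a number of a turn 10.7, either way. A call with a gripper value outside its range is refused whole. The fingers move at their own pace and stop on an object; FORCE is the grip in N (left out, the last holds). Time passes only in rows, so rows that do not move let the fingers close. It gives the time, the measured TCP pose, the force, the opening and the grip force at its end, in the units of the state.
- env.sense(): the state, without advancing time (a new reading comes with each control period).
- viewer.get_image(name): name is "scene" or "top" or "wrist"; returns a dict with "image" (384x512x3 uint8, blue, green, red), "range_z" (384x512 float32, mm along the optical axis (not along the pixel's ray), 0 where there is no reading), "mtx" (3x3 intrinsics, pixels), "R" (3x3) and "t" (3): a world point X has camera coordinates R X + t. Camera axes: x right, y down, z forward; pixel columns grow to the right and rows downward; lengths in mm; the calibration is good to about 2 mm. A picture is of the moment at which its call begins.
- env.job_done(): hands the job in; it is judged then, once.
The state is a dict: "time": time; "joint_pos": joint angles; "qd": joint speeds; "tau": joint torques, N m; "tool_pos": TCP position; "orientation": TCP orientation; "wrist_force": force on the tool from outside, world axes, zero at the start; "moment": the same for the moment, N m; "gripper_width": opening from 0.0 (shut) to 1.0 (fully open); "finger_force": force on a finger pad.
Only numpy, scipy, OpenCV 4.12 (cv2) and the standard library are available. Lean on these libraries where they do the work, as an engineer would, in place of code of your own. Each camera call takes 0.05 s, during which the arm holds its last target. There are 200 camera calls.

## Task

Push the loose metal cover of the white air-valve box all the way aside, over the closed half of the box, using only the fingertips and without lifting it. Then push the valve handle that ends in a round disc a quarter turn clockwise until it is fully shut, square across its pipe. Leave the plain straight valve handle beside it and the things lying on the bench as they are.

Things in the scene. Friction and masses are not known exactly. Their poses are not given: they have to be found in the camera images.
- box: Fixed white steel box 180 (x) x 520 (y) x 85 mm high; origin: centre of underside. Half y=0..+251 is open on top (x -75..+75) with two valves inside; half y=0..-251 is a closed deck. The cover slides along y on ledges 85 mm above the bench, between side rails and end stops that stand 91 mm high. It starts over the open half and goes to -y.
- cover_mid (a point): Centre of the loose flat aluminium cover, 166 (x) x 250 (y) x 5 mm, 0.35 to 0.7 kg, top face 90 mm above the bench; slides along the box's y with a few N, 2 mm side play. Axes as the box's. In the box's frame y = +125 mm fully covering (may start up to 25 mm nearer the middle), about -125 mm against the far stop, opening fully clear.
- cover_bar (a point): Middle of the cover's black bow handle: round bar 10 mm thick, 90 mm long along the box's x, centre 22 mm above the cover's top face (112 mm above the bench), 60 mm from the cover's middle towards +y. Pushing its +y side towards -y slides the cover.
- disc_pivot (a point): Pivot of the handle to be shut, at the handle's mid-height, 62 mm above the bench, under the cover at first; axes as the box's. Lies at x = +20, y = +65 or +175 mm in the box's frame (the two valves may swap places). Its pipe runs along the box's x; pipe and brass body reach 43 mm above the bench.
- disc_end (a point): Centre of the round disc, 32 mm across, 18 mm thick (53 to 71 mm above the bench), at the end of the steel handle to be shut, 50 mm from its pivot. Between the hub (24 mm across) and the disc the handle is a bar 12 mm wide, 14 mm thick. Axes turn with the handle.
- disc_lever (a joint): Angle of the disc-ended handle, rad. 0 = open, pointing to -x of the box (along its pipe, towards the robot). Grows clockwise seen from above; 1.571 = shut at its stop, pointing to +y of the box (across the pipe). Starts at 0 to 0.35; stays where it is left; about 0.15 N m (3 N at the disc) turns it.
- plain_pivot (a point): Pivot of the other valve's handle, to be left alone; same height, in the other of the two places, 110 mm away along the box's y.
- plain_end (a point): Point 50 mm out along the other valve's handle, a plain straight steel bar 12 mm wide that reaches 66 mm from its pivot, without a disc.
- plain_lever (a joint): Angle of the plain handle, rad, same sense and range as the other; starts at 0 to 0.2 and is to stay as it is.
- spool: Grey plastic solder spool standing on the bench beyond the box, 54 mm across, 42 mm high; origin at the centre of its underside. Bystander.
- jar: White jar with black cap standing on the bench beyond the box, 52 mm across, 60 mm high; origin at the centre of its underside. Bystander.
- spanner: Steel spanner 160 mm long lying on the bench between the robot and the box; origin at its middle, underside, length along its x. Bystander.

How it is judged:
By the outcome, as a careful person would: the job done as asked, in the order asked, and still so for the second after the job is handed in, with the robot touching nothing.
It also fails if it takes over 51 s, if anything falls off the work surface, if the arm or the gripper's body presses on something with over 40 N, if the wrist force passes 120 N, or if a joint passes its speed limit or range.

## Working session

There is one attempt and no reset: what is moved stays moved. The work goes in short steps, Python scripts to look and compute and a shell command to move; the robot and the scene stay as the last step left them, time stands still between calls to the robot, and variables do not carry over. Pictures are saved under pics/ and viewed, at most 10 in all, crops included, and the job is handed in when it is done.

```bash
mkdir -p pics
python3 - <<'E'
from workcell import env, viewer
import cv2,numpy as np
s=env.sense();print(s['time'],s['tool_pos'],s['orientation'],env.finger_overhang,s['wrist_force'])
for n in ('top','scene'):
    d=viewer.get_image(n);cv2.imwrite(f'pics/{n}0.png',d['image']);np.savez(f'{n}0.npz',**d)
    print(n,d['mtx'].tolist(),d['R'].round(4).tolist(),d['t'])
a=cv2.imread('pics/top0.png')
E
```

```text
0.0 [ 234.95478219 -578.64930284  250.94971962] [-3.08186065e+00 -6.01837122e-01  7.00338289e-04] 25.0 [ 0.62301267 -0.21639467  0.6154987 ]
top [[471.87354763569266, 0.0, 249.8165781472292], [0.0, 471.87354763569266, 195.19768510209758], [0.0, 0.0, 1.0]] [[0.0111, -0.9993, 0.0358], [-0.9944, -0.0148, -0.1047], [0.1052, -0.0345, -0.9939]] [ -57.62357039  600.18156958 1020.54149554]
scene [[388.9220141253186, 0.0, 253.82409900757912], [0.0, 388.9220141253186, 191.94604023272947], [0.0, 0.0, 1.0]] [[-0.1089, 0.994, -0.0116], [0.4952, 0.0442, -0.8676], [-0.8619, -0.1002, -0.4971]] [  89.75270947 -210.24683464 1244.83906987]
```

View pics/top0.png

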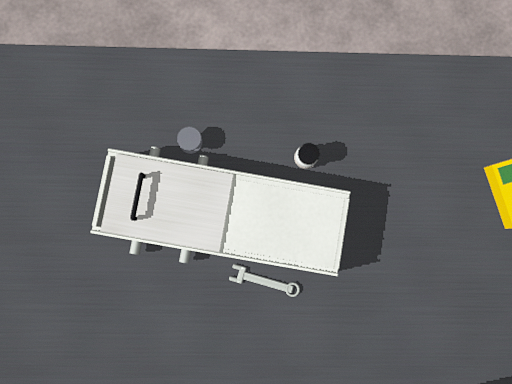

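View pics/scene0.png

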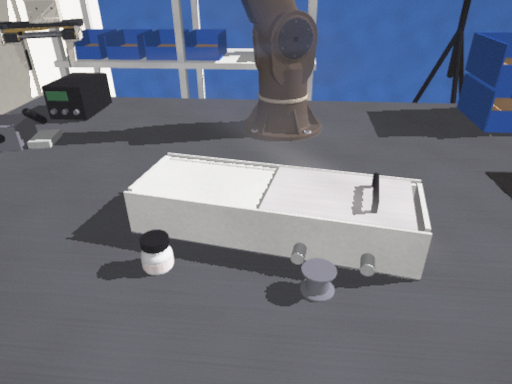

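The top view shows the box with corners at about (108,150), (350,192), (338,274) and (92,232). The bar runs from (142,176) to (134,218), with +y to the left. The spool is at (189,139), the jar at (307,156) and the spanner at (265,281).

```bash
cat > h.py <<'E'
import numpy as np
def cast(d,uv,z):
    K,R,t=d['mtx'],d['R'],d['t']
    uv=np.atleast_2d(np.array(uv,float)); r=np.c_[uv,np.ones(len(uv))]@np.linalg.inv(K).T@R
    c=-R.T@t; return c+r*((z-c[2])/r[:,2])[:,None]
E
python3 - <<'E'
import numpy as np,cv2
from h import *
d=np.load('top0.npz');im=d['image'];hsv=cv2.cvtColor(im,cv2.COLOR_BGR2HSV)
m=((im.min(2)>150)).astype(np.uint8);m[:, 400:]=0
m=cv2.morphologyEx(m,cv2.MORPH_CLOSE,np.ones((25,25)))
m=cv2.morphologyEx(m,cv2.MORPH_OPEN,np.ones((25,25)))
c=max(cv2.findContours(m,0,2)[0],key=cv2.contourArea)
w=cast(d,c[:,0],91)[:,:2].astype(np.float32)
r=cv2.minAreaRect(w);print(r,cv2.boxPoints(r).round())
b=(im.max(2)<45).astype(np.uint8);b[:165]=0;b[225:]=0;b[:,:125]=0;b[:,152:]=0
ys,xs=np.nonzero(b);p=cast(d,np.c_[xs,ys],112)[:,:2].astype(np.float32);print(len(xs),cv2.minAreaRect(p))
E
```

```text
((540.70703125, 13.622344970703125), (521.7645263671875, 242.11001586914062), 81.70603942871094) [[ 383. -227.]
 [ 623. -262.]
 [ 698.  254.]
 [ 459.  289.]]
189 ((587.48974609375, 182.6350555419922), (11.475018501281738, 96.2677001953125), 81.33557891845703)
```

```bash
R='x'; python3 -m handwheel '[[0,[31.4,-29.9,0],[0,0,0]],[0,[31.4,-29.9,0],[0,0,0]],[0,[31.4,-29.9,0],[0,0,0]],[0,[31.4,-29.9,0],[0,0,0]],[0,[31.4,-29.9,0],[0,0,0]]]' 20
python3 -m handwheel '[[0,[31.4,-29.9,0],[0,0,0]],[0,[31.4,-29.9,0],[0,0,0]],[0,[31.4,-29.9,0],[0,0,0]],[0,[31.4,-29.9,0],[0,0,0]],[0,[31.4,-29.9,0],[0,0,0]]]'
python3 -m handwheel '[[0,[31.4,-29.9,0],[0,0,0]],[0,[31.4,-29.9,0],[0,0,0]],[0,[31.4,-29.9,0],[0,0,0]],[0,[31.4,-29.9,0],[0,0,0]],[0,[31.4,-29.9,0],[0,0,0]]]'
python3 -m handwheel '[[0,[31.4,-29.9,0],[0,0,0]],[0,[31.4,-29.9,0],[0,0,0]],[0,[31.4,-29.9,0],[0,0,0]],[0,[31.4,-29.9,0],[0,0,0]],[0,[31.4,-29.9,0],[0,0,0]]]'
python3 -m handwheel '[[0,[0,0,0],[0,0,-10]],[0,[0,0,0],[0,0,-10]],[0,[0,0,0],[0,0,-10]],[0,[0,0,0],[0,0,-10]],[0,[0,0,0],[0,0,-10]]]'
python3 -m handwheel '[[0,[0,0,0],[0,0,-9.5]],[0,[0,0,0],[0,0,0]]]'
python3 - <<'E'
from workcell import env, viewer
import cv2,numpy as np
from scipy.spatial.transform import Rotation as Ro
s=env.sense();print(s['time'],s['tool_pos'],Ro.from_rotvec(s['orientation']).as_matrix().round(3).tolist(),s['gripper_width'])
d=viewer.get_image('wrist');cv2.imwrite('pics/w1.png',d['image']);np.savez('w1.npz',**d)
E
```

```text
time: 0.72
tool_pos: [324.7, -380.0, 251.5]
orientation: [-3.083, -0.602, 0.0]
wrist_force: [1.1, -0.9, -0.5]
gripper_width: 0.504
finger_force: 0.0
time: 1.35
tool_pos: [413.8, -182.6, 251.6]
orientation: [-3.083, -0.602, 0.0]
wrist_force: [0.5, -0.0, -0.3]
gripper_width: 0.009
finger_force: 0.0
time: 1.98
tool_pos: [503.0, 14.9, 251.5]
orientation: [3.083, 0.602, -0.001]
wrist_force: [0.3, -0.7, 0.5]
gripper_width: 0.012
finger_force: 0.0
time: 2.6
tool_pos: [592.4, 212.3, 251.2]
orientation: [3.083, 0.602, -0.001]
wrist_force: [0.6, -0.9, -0.7]
gripper_width: 0.004
finger_force: 0.0
time: 3.22
tool_pos: [591.8, 211.0, 251.2]
orientation: [-2.535, -1.856, 0.001]
wrist_force: [0.1, 0.0, 0.6]
gripper_width: 0.002
finger_force: 0.0
time: 3.48
tool_pos: [591.9, 211.0, 251.2]
orientation: [-2.379, -2.051, 0.001]
wrist_force: [0.2, -0.2, 0.2]
gripper_width: 0.004
finger_force: 0.0
3.475 [591.89236693 210.95672193 251.17212102] [[0.147, 0.989, -0.001], [0.989, -0.147, -0.0], [-0.0, -0.001, -1.0]] 0.004033350313636672
```

View pics/w1.png

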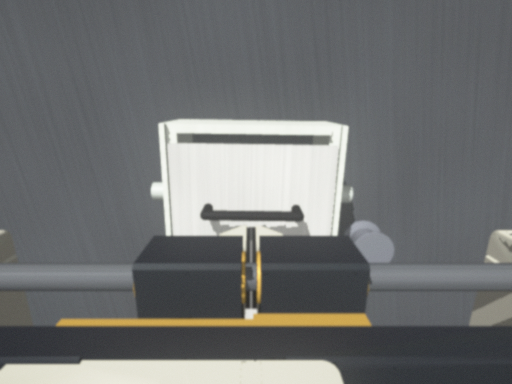

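The wrist view has +y up. The bar is centred at (252,216), the cover edges are at x≈167 to 340, and the box end is at y≈122. The camera looks past the closed fingers, centred at x≈251.

Run:
```python
import numpy as np
from h import *
d=np.load('w1.npz')
b=cast(d,[252,215],112)[0];r=cast(d,[[163,124],[346,127],[253,136]],91)
f=np.array([591.9,211,0]);ux=np.array([.989,-.147,0]);uy=np.array([.147,.989,0])
print(b,r.round(1)); print('bar rel tool: x,y',(b-f)@ux,(b-f)@uy,[(round((q-f)@ux,1),round((q-f)@uy,1)) for q in r])
```

```text
[589.70808261 185.16151177 112.        ] [[518.6 280.7  91. ]
 [690.1 252.3  91. ]
 [601.4 257.   91. ]]
bar rel tool: x,y 1.630451467341228 -25.876476717229576 [(np.float64(-82.7), np.float64(58.2)), (np.float64(91.0), np.float64(55.3)), (np.float64(2.6), np.float64(46.9))]
```

```bash
python3 -m handwheel '[[0,[2,1,32],[0,0,0]],[0,[0,0,32],[0,0,0]],[0,[0,0,32],[0,0,0]],[0,[0,0,29],[0,0,0]],[0,[0,0,0],[0,0,0]]]'
python3 -m handwheel '[[0,[-8,0,0],[0,0,0]],[0,[-8,0,0],[0,0,0]],[0,[-8,0,0],[0,0,0]],[0,[-8,0,0],[0,0,0]],[0,[-8,0,0],[0,0,0]]]'
```

```text
time: 4.15
tool_pos: [592.0, 212.2, 124.6]
orientation: [-2.38, -2.049, 0.007]
wrist_force: [0.5, -0.2, 1.1]
gripper_width: 0.003
finger_force: 0.0
time: 4.78
tool_pos: [588.2, 174.7, 128.1]
orientation: [-2.377, -2.053, -0.006]
wrist_force: [1.1, 7.2, 5.3]
gripper_width: 0.002
finger_force: 3.1
```

```bash
python3 -m handwheel '[[0,[-8,0,2],[0,0,0]],[0,[-8,0,0],[0,0,0]],[0,[-8,0,0],[0,0,0]],[0,[-8,0,0],[0,0,0]],[0,[-8,0,0],[0,0,0]]]'
python3 -c "
from workcell import viewer;import cv2
a=viewer.get_image('scene')['image'];cv2.imwrite('pics/s2.png',a)"
```

```text
time: 5.4
tool_pos: [582.2, 135.0, 125.9]
orientation: [-2.377, -2.053, -0.005]
wrist_force: [0.1, 5.1, 4.8]
gripper_width: 0.005
finger_force: 3.0
```

View pics/s2.png

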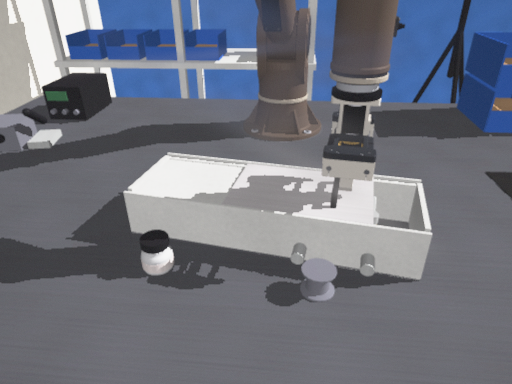

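The cover is sliding: the bar is at (336,192), and the far end of the opening shows at (400,205). I'll keep pushing.

```bash
for i in 1; do python3 -m handwheel '[[0,[-8,0,0],[0,0,0]],[0,[-8,0,0],[0,0,0]],[0,[-8,0,0],[0,0,0]],[0,[-8,0,0],[0,0,0]],[0,[-8,0,0],[0,0,0]]]'; done
python3 -m handwheel '[[0,[-8,0,0],[0,0,0]],[0,[-8,0,0],[0,0,0]],[0,[-8,0,0],[0,0,0]],[0,[-8,0,0],[0,0,0]],[0,[-8,0,0],[0,0,0]]]'
python3 -m handwheel '[[0,[-8,0,0],[0,0,0]],[0,[-8,0,0],[0,0,0]],[0,[-8,0,0],[0,0,0]],[0,[-8,0,0],[0,0,0]],[0,[-8,0,0],[0,0,0]]]'
python3 -m handwheel '[[0,[-8,0,0],[0,0,0]],[0,[-8,0,0],[0,0,0]],[0,[-8,0,0],[0,0,0]],[0,[-8,0,0],[0,0,0]],[0,[-6,0,0],[0,0,0]]]'
```

```text
time: 6.08
tool_pos: [576.2, 95.5, 125.7]
orientation: [-2.377, -2.053, -0.004]
wrist_force: [0.0, 6.1, 4.0]
gripper_width: 0.005
finger_force: 3.1
time: 6.7
tool_pos: [570.3, 56.0, 125.6]
orientation: [-2.377, -2.053, -0.004]
wrist_force: [-0.3, 7.1, 5.4]
gripper_width: 0.005
finger_force: 3.3
time: 7.32
tool_pos: [564.5, 16.6, 125.6]
orientation: [-2.377, -2.054, -0.004]
wrist_force: [-0.1, 7.0, 5.1]
gripper_width: 0.006
finger_force: 3.6
time: 7.95
tool_pos: [558.5, -20.2, 125.6]
orientation: [-2.376, -2.053, -0.004]
wrist_force: [-1.8, 9.4, 6.4]
gripper_width: 0.009
finger_force: 4.7
```

```bash
python3 -m handwheel '[[0,[-4,0,0],[0,0,0]],[0,[-4,0,0],[0,0,0]],[0,[-4,0,0],[0,0,0]]]'
python3 -m handwheel '[[0,[-3,0,0],[0,0,0]],[0,[-2,0,0],[0,0,0]]]'
python3 -m handwheel '[[0,[-2,0,0],[0,0,0]],[0,[-1,0,0],[0,0,0]]]'
```

```text
time: 8.32
tool_pos: [556.6, -31.5, 125.6]
orientation: [-2.375, -2.054, -0.004]
wrist_force: [-1.7, 10.2, 7.3]
gripper_width: 0.006
finger_force: 5.2
time: 8.57
tool_pos: [555.9, -36.4, 125.6]
orientation: [-2.375, -2.054, -0.004]
wrist_force: [-2.0, 11.1, 7.9]
gripper_width: 0.003
finger_force: 5.3
time: 8.82
tool_pos: [555.4, -39.2, 125.6]
orientation: [-2.375, -2.054, -0.004]
wrist_force: [-2.2, 11.8, 8.1]
gripper_width: 0.003
finger_force: 5.4
```

```bash
python3 -m handwheel '[[0,[-2,0,0],[0,0,0]],[0,[-2,0,0],[0,0,0]]]' | sed -n '2p;4p'
python3 -m handwheel '[[0,[-2,0,0],[0,0,0]],[0,[-1,0,0],[0,0,0]]]'| sed -n '2p;4p'
python3 -m handwheel '[[0,[-1,0,0],[0,0,0]],[0,[-1,0,0],[0,0,0]]]'| sed -n '2p;4p'
python3 - <<'E'
from workcell import viewer
import cv2,numpy as np
d=viewer.get_image('top');np.savez('t3.npz',**d);cv2.imwrite('pics/t3.png',cv2.resize(d['image'][120:300,60:400],None,fx=2.3,fy=2.3))
E
```

```text
tool_pos: [555.3, -39.7, 125.7]
wrist_force: [-0.9, 24.4, 4.9]
tool_pos: [555.2, -39.8, 125.8]
wrist_force: [-0.1, 30.5, 1.7]
tool_pos: [555.2, -40.0, 125.8]
wrist_force: [1.0, 35.8, 0.0]
```

View pics/t3.png

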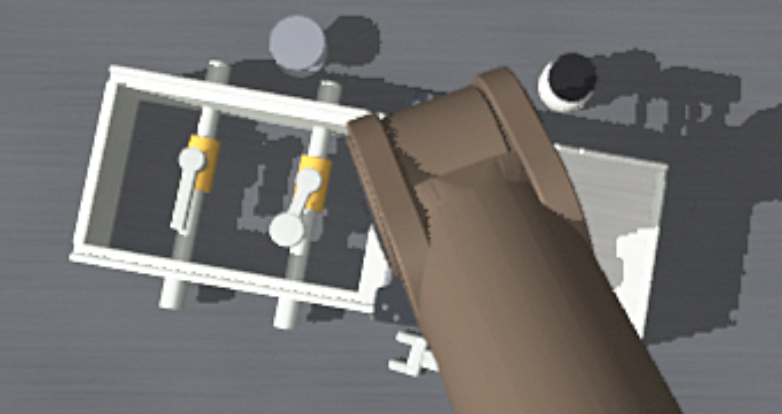

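The cover is at its stop: force rose with no further motion. The disc handle is the one near the middle, with its pivot at crop (309,181) and disc at (287,230). The plain handle runs from (192,160) to (182,230).

Run:
```python
import numpy as np
from h import *
d=np.load('t3.npz')
uv=np.array([[309,181],[287,230],[192,160],[182,230],[366,306],[73,256]])/2.3+[60,120]
p=cast(d,uv[:4],71);q=cast(d,uv[4:],91)
print(p.round(1),q.round(1))
o=np.array([555.2,-40,71]);ux=np.array([.989,-.147,0]);uy=np.array([.147,.989,0])
for k in p: print('rel tool x,y',((k-o)@ux).round(1),((k-o)@uy).round(1))
v=p[1]-p[0];print(np.linalg.norm(v),np.arctan2(v@uy,-v@ux)); v=p[3]-p[2];print(np.arctan2(v@uy,-v@ux))
```

```text
[[587.5  70.2  71. ]
 [541.7  89.4  71. ]
 [605.5 178.8  71. ]
 [540.4 185.7  71. ]] [[473.   14.6  91. ]
 [514.8 278.1  91. ]]
rel tool x,y 15.8 113.7
rel tool x,y -32.4 126.0
rel tool x,y 17.6 223.8
rel tool x,y -47.8 221.1
49.68731523295397 0.24937445130629166
-0.041879569512489286
```

```bash
python3 -m handwheel '[[0,[10,0,0],[0,0,0]],[0,[20,0,-2],[0,0,0]],[0,[31,-24,0],[0,0,0]],[0,[31,-24,0],[0,0,0]],[0,[0,0,0],[0,0,0]]]'
python3 - <<'E'
from workcell import env,viewer
import cv2,numpy as np
d=viewer.get_image('top');np.savez('t4.npz',**d);cv2.imwrite('pics/t4.png',cv2.resize(d['image'][120:300,60:400],None,fx=2.3,fy=2.3))
d=viewer.get_image('wrist');cv2.imwrite('pics/w4.png',d['image']);np.savez('w4.npz',**d)
print(env.sense()['wrist_force'])
E
```

```text
time: 10.25
tool_pos: [518.8, 49.7, 127.1]
orientation: [-2.373, -2.058, 0.001]
wrist_force: [0.3, -0.8, 0.2]
gripper_width: 0.009
finger_force: 0.0
[ 0.00301119 -0.32211153  0.6510183 ]
```

View pics/w4.png

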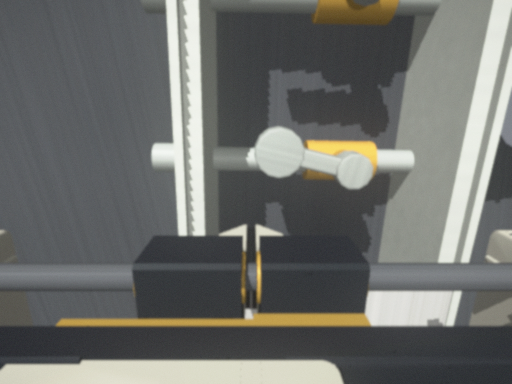

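The wrist view shows the disc at (279,152), its hub at (354,170), and the fingertips near (251,232), clear on the -y side.

Run:
```python
import numpy as np
from h import *
d=np.load('w4.npz')
p=cast(d,[[279,152],[354,170]],71);w=cast(d,[[204,150]],91)
o=np.array([518.8,49.7,71]);ux=np.array([.989,-.147,0]);uy=np.array([.147,.989,0])
for k in [*p,*w]: print('rel tool x,y',((k-o)@ux).round(1),((k-o)@uy).round(1))
```

```text
rel tool x,y 19.3 45.4
rel tool x,y 67.5 34.0
rel tool x,y -24.6 49.4
```

```bash
python3 -m handwheel '[[0,[0,3,0],[0,0,0]],[0,[0,0,15],[0,0,0]],[0,[0,0,15],[0,0,0]],[0,[0,0,14],[0,0,0]],[0,[0,0,0],[0,0,0]]]'
```

```text
time: 10.98
tool_pos: [522.2, 46.3, 81.1]
orientation: [-2.377, -2.052, 0.004]
wrist_force: [-1.5, -0.2, -0.2]
gripper_width: 0.005
finger_force: 0.0
```

```bash
python3 -m handwheel '[[0,[10,0,0],[0,0,0]],[0,[8,0,0],[0,0,0]],[0,[6,0,0],[0,0,0]],[0,[5,0,0],[0,0,0]],[0,[5,0,0],[0,0,0]]]'
python3 -m handwheel '[[0,[6,0,0],[0,0,0]],[0,[5,0,0],[0,0,0]],[0,[5,0,0],[0,0,0]],[0,[5,0,0],[0,0,0]]]'
python3 - <<'E'
from workcell import env,viewer
import cv2,numpy as np
d=viewer.get_image('wrist');cv2.imwrite('pics/w5.png',d['image']);np.savez('w5.npz',**d)
E
```

```text
time: 11.6
tool_pos: [528.8, 79.9, 83.0]
orientation: [2.378, 2.051, 0.0]
wrist_force: [1.7, -4.9, 2.1]
gripper_width: 0.006
finger_force: 2.1
time: 12.1
tool_pos: [531.1, 101.5, 82.7]
orientation: [-2.378, -2.053, 0.0]
wrist_force: [-1.4, -1.9, 1.9]
gripper_width: 0.006
finger_force: 1.4
```

View pics/w5.png

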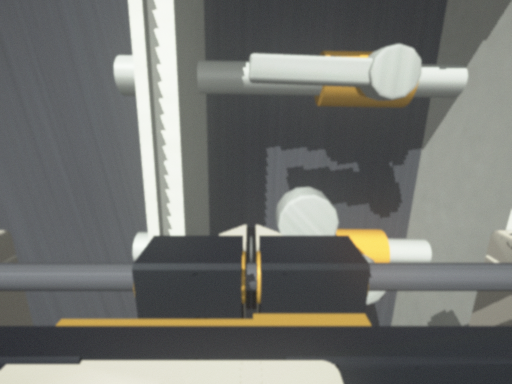

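The disc is now at (307,212), swinging ahead of the fingertips, and the plain handle is untouched. Next I curve the push toward box +x.

```bash
python3 -m handwheel '[[0,[5,4,0],[0,0,0]],[0,[5,5,0],[0,0,0]],[0,[4,5,0],[0,0,0]],[0,[4,5,0],[0,0,0]],[0,[2,4,0],[0,0,0]]]'
python3 -m handwheel '[[0,[2,3,0],[0,0,0]],[0,[0,2,0],[0,0,0]]]'
python3 - <<'E'
from workcell import env,viewer
import cv2,numpy as np
d=viewer.get_image('wrist');cv2.imwrite('pics/w6.png',d['image']);np.savez('w6.npz',**d)
E
```

```text
time: 12.78
tool_pos: [557.3, 118.3, 82.8]
orientation: [-2.377, -2.053, -0.001]
wrist_force: [-4.8, 3.1, 3.1]
gripper_width: 0.007
finger_force: 2.6
time: 13.02
tool_pos: [562.5, 119.2, 82.8]
orientation: [-2.378, -2.053, -0.001]
wrist_force: [-3.9, 3.7, 3.2]
gripper_width: 0.005
finger_force: 2.5
```

View pics/w6.png

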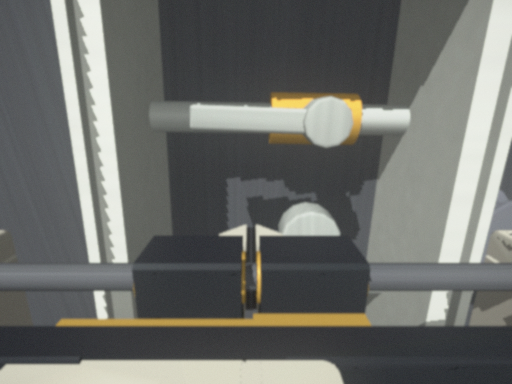

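```bash
python3 -m handwheel '[[0,[2,3,0],[0,0,0]],[0,[1,3,0],[0,0,0]],[0,[0,2,0],[0,0,0]]]' | sed -n '2p;4p'
python3 -m handwheel '[[0,[0,2,0],[0,0,0]],[0,[0,2,0],[0,0,0]]]' | sed -n '2p;4p'
python3 -m handwheel '[[0,[0,2,0],[0,0,0]],[0,[0,1,0],[0,0,0]]]' | sed -n '2p;4p'
```

```text
tool_pos: [568.1, 119.8, 82.3]
wrist_force: [-16.3, -0.5, 11.1]
tool_pos: [568.8, 119.8, 81.9]
wrist_force: [-27.3, 1.6, 19.1]
tool_pos: [569.3, 119.7, 81.6]
wrist_force: [-34.5, 0.4, 23.2]
```

Firm stop. I'll back off, lift clear and look.

```bash
python3 -m handwheel '[[0,[0,-10,0],[0,0,0]],[0,[0,-8,0],[0,0,0]],[0,[0,0,-30],[0,0,0]],[0,[0,0,-40],[0,0,0]],[0,[0,0,-50],[0,0,0]]]'
python3 -m handwheel '[[0,[0,-50,0],[0,0,0]],[0,[0,-50,0],[0,0,0]],[0,[0,-50,0],[0,0,0]],[0,[0,0,0],[0,0,0]]]'
python3 - <<'E'
from workcell import env,viewer
import cv2,numpy as np
d=viewer.get_image('top');np.savez('t7.npz',**d);cv2.imwrite('pics/t7.png',cv2.resize(d['image'][120:300,60:400],None,fx=2.3,fy=2.3))
E
```

```text
time: 14.58
tool_pos: [560.3, 121.2, 203.7]
orientation: [2.379, 2.051, 0.0]
wrist_force: [1.5, 0.2, -0.5]
gripper_width: 0.003
finger_force: 0.0
time: 15.08
tool_pos: [409.1, 144.0, 203.2]
orientation: [2.374, 2.054, -0.0]
wrist_force: [1.1, 0.3, 0.6]
gripper_width: 0.005
finger_force: 0.0
```

View pics/t7.png

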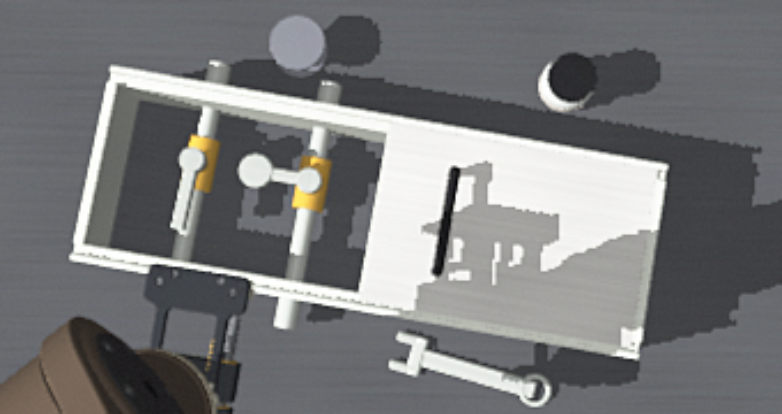

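The handle runs from (309,181) to (256,170), parallel to the box's y edge, so it is shut. The cover is against the far stop with the opening clear. The plain handle, spool, jar and spanner haven't moved.

```bash
python3 -c "
from workcell import env
print(env.job_done())"
```

```text
the job is handed in; nothing more can be done
None
```

I pushed the cover over the closed half to its far stop and turned the disc-ended handle shut, square across its pipe. The last picture shows the plain handle and bench items unmoved, and I handed the job in at about 15 s.

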